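Dock the glue pen and hold its charger's recessed reset

TASK

The cordless glue pen's charging station has tripped and only resets with the pen docked: lay the blue pen flat between the rails of the station's sloped cradle, trigger up and nozzle pointing down the slope, its front shoulder at the low lip (a few mm short is fine), and let go. Then take the green-gripped stylus from the tool rack, reach its tip down through the yellow-ringed hole in the station and push the red reset button inside fully down. Finish while still gripping the stylus and holding the button down, the pen left in its cradle and the brush, corks, spool and jar left where they are.

Things in the scene. Friction and masses are not known exactly. Their poses are not given: they have to be found in the camera images.
- glue_pen: Loose cordless glue pen, 180 g: blue square bar 120 (x) x 30 (y) x 30 mm high, two black bands near the rear, orange cone nozzle (16 mm thick, 28 long) on the front shoulder, at its own -x end, orange 4 mm trigger pad on top. Origin: centre of the bar's underside; z up through the trigger side. Starts flat on the table, trigger up.
- pen_nozzle (a point): Tip of the pen's nozzle: 88 mm from the pen's origin along its -x, 17 mm above its underside.
- station: Fixed grey charging station, box 150 (x) x 220 (y) x 60 high mm on a black foot, the cradle over its +y half, the reset hole in its -y half. Origin: centre of its underside on the table; z up.
- cradle: Fixed aluminium cradle sloped 20 deg. Origin on its floor, 94 mm above the table (station x +15, y +55 mm), where the pen's origin lies when the shoulder touches the low lip. x up the slope, z the floor's normal. Floor x -64..+52 mm. Side rails 7 mm high, 5 thick, 38 mm apart inside; lip at the low (-x) end 7 mm high, inner face x=-60; the nozzle passes over it. Upper end open.
- aperture (a point): Centre of the round reset hole, 16 mm in diameter, at the level of the station's flat top (60 mm above the table), ringed with yellow. The hole goes straight down, 35 mm deep. In the station's frame at x=-35, y=-60 mm.
- button_top (a point): Centre of the top face of the red reset button (13 mm diameter, flat) in the hole, 22 mm below the station's top when not pressed.
- reset_button (a joint): Travel of the reset button: 0 up, 0.006 m fully down at a hard stop. A spring pushes it up: 2.4 N to begin moving, 6 N at the bottom; it springs back when released.
- rack: Fixed light-wood tool rack, 50 (x) x 120 (y) mm, top at 80 mm, a 20 mm thick shelf on two end legs. Two 12 mm holes through the shelf at y=+35 and y=-35 mm; stylus in one, brush in the other, hanging upright by their collars. Origin: centre of its underside on the table.
- stylus: Loose stylus, 50 g, 130 mm long, upright in the rack: steel shank 8 mm diameter, round tip, 0-70 mm; steel collar 20 mm diameter 70-76 mm; green square grip 14 x 14 mm 76-130 mm, faces along its x and y. Origin: lower tip; z up. In the rack the collar rests on the rack's top, the tip is 10 mm above the table; lift 75 mm to clear.
- stylus_tip (a point): The lower tip of the stylus (its origin).
- brush: Bystander: brush with wooden shank, brass ferrule and white bristles upward, 138 mm long, hanging in the other hole of the rack. Origin at its lower tip.
- cork_a: Bystander: cork, 24 mm diameter, 45 mm high, standing on the table. Origin at its underside.
- cork_b: Bystander: second cork, as the first.
- spool: Bystander: red spool, 64 mm diameter, 40 mm high. Origin at its underside.
- bead_jar: Bystander: small green jar with white cap, 60 mm diameter, 75 mm high. Origin at its underside.

How it is judged:
On the way:
1. the glue pen lies in the cradle, nozzle down the slope, and has been let go (x of glue_pen in the frame of cradle between -0.006 and 0.015 m and y of glue_pen in the frame of cradle between -0.007 and 0.007 m and z of glue_pen in the frame of cradle between -0.004 and 0.004 m and x of pen_nozzle in the frame of cradle below -0.06 m and z of pen_nozzle in the frame of cradle above 0.008 m and angle between the x axis of glue_pen and the x axis of cradle, either way round below 0.1 rad and angle between the z axis of glue_pen and the z axis of cradle, either way round below 0.1 rad and contact force between each of the arm, the fingers and glue_pen below 0.1 N and linear speed of glue_pen below 0.02 m/s), for 0.2 s.
At the end, for the whole second after the job is handed in: Pen untouched in the cradle, nozzle down: -6..+15 mm from the lip position, 7 mm sideways, 4 mm off the floor, 0.1 rad. Stylus gripped (over 1 N), within 0.35 rad of upright, tip in the hole within 10 mm of the button top, button over 4.5 mm down (of 6), through the last second (all of step 1 and value of joint reset_button above 0.0045 m and distance between stylus_tip and button_top below 0.01 m and z of stylus_tip in the frame of aperture below -0.02 m and horizontal distance between stylus_tip and aperture below 0.008 m and angle between stylus's own z axis and vertical below 0.35 rad and contact force between the fingers and stylus above 1 N); the arm keeps its last pose, push and grip.
It fails at once if the first cork is moved more than 30 mm (distance of cork_a from where it was at the start of the episode above 0.03 m).
It fails at once if the second cork is moved more than 30 mm (distance of cork_b from where it was at the start of the episode above 0.03 m).
It fails at once if the red spool is moved more than 30 mm (distance of spool from where it was at the start of the episode above 0.03 m).
It fails at once if the bead jar is moved more than 30 mm (distance of bead_jar from where it was at the start of the episode above 0.03 m).
It fails at once if the brush in the rack is moved more than 30 mm (distance of brush from where it was at the start of the episode above 0.03 m).
It also fails if it takes over 61 s, if anything falls off the work surface, if the arm or the gripper's body presses on something with over 40 N, if the wrist force passes 120 N, or if a joint passes its speed limit or range.

ROBOT

A 6-joint arm with a two-finger parallel gripper is mounted at the origin on the work surface. World frame = base frame: x ahead of the robot, y to its left, z up, the work surface at z = 0. Lengths are in m, angles in rad, forces in N, time in s.
With the tool pointing down it reaches from about 0.35 to 0.775 m from the base axis. Payload 7.3 kg.
Tool frame: the origin (TCP) lies at the very end of the fingers, on their centre line; the grasp point (between the pads) lies 19 mm behind it; z points along the fingers, y is the direction in which the jaws open and shut (so a half turn about z gives the same grasp; the last joint's range is limited). The gripper opens to 92 mm and grips with 3 to 60 N. Pads are 19 mm wide; open, the fingers measure 130 mm over their backs; the gripper's body (75 mm by 190 mm) begins 47 mm behind the grasp point.
Start: joints at [-1.355, 0.342, 1.524, -0, 1.275, -0.146], TCP at [0.186, -0.491, 0.227] pointing down, gripper open.
Joint ranges: [-2.53, 2.53], [-0.77, 2.02], [0.04, 2.7], [-1, 4.14], [0.28, 2.66], [-3.11, 3.11]. Speed limits (rad/s): [2.57, 2.57, 3.14, 3.14, 3.14, 3.14].

INTERFACE

Orientations are given as [roll, pitch, yaw] about the fixed x, y, z axes, in that order (R = Rz(yaw) Ry(pitch) Rx(roll)).
In Python, from cell import robot gives the robot as it stands.
- The arm moves only by the shell command python3 -m pendant 'ROWS' [OPENING] [FORCE]. ROWS is JSON, a list of rows, each a list of 2 entries, a list of its own where there are three numbers: the shift along the tool's x, y, z in mm, then the turn about the tool's z in degrees. In form: [[[x, y, z], turn], ...]. A call has 1 to 10 rows; each row is the pose to reach, as a shift and turn from the pose measured when the call began, along the tool's axes at that moment; what a row does not reach only later rows make up. A row lasts 1/12 s, in which the tool goes at most 41.7 mm and 7.16 degrees, less where a joint would pass 70% of its speed; a pose out of reach is approached as far as the arm can. A call with a gripper value outside its range is refused whole. OPENING is the opening, from 0 (shut) to 1 (fully open), set as the call begins (- or left out, the last holds). The fingers move at their own pace and stop on an object; FORCE is the grip in N (left out, the last holds). Time passes only in rows, so rows that repeat a pose let the fingers close. It gives the time, the measured TCP pose, the force and the opening at its end, in the units of the state.
- robot.observe(): the state, without advancing time (a new reading comes with each control period).
- robot.read_camera(name): name is "side" or "top" or "wrist"; returns the picture (400x640x3 uint8, red, green, blue); there is no depth.
- robot.calibration(name): a dict with "vfov" (degrees; the focal length in pixels is half the picture's height over the tangent of half this angle, whatever the lens; pixels are square), "cx", "cy" (the principal point, pixels), "rvec" (rotation vector, rad) and "tvec" (3), from world to camera coordinates, as OpenCV has them. Camera axes: x right, y down, z forward; pixel columns grow to the right and rows downward; lengths in m; the calibration is good to about 2 mm. A picture is of the moment at which its call begins: read the wrist's pose just before it. calibration takes no time and is no camera call; for the wrist camera it gives the pose at the moment of the call.
- robot.hand_in(): hands the job in, once; it reports no verdict.
Trained networks look in the newest picture that a camera, given by its name, has taken for a name from the list of things; names that differ only in an ending like _2 or _b are one class to them, and where a whole thing is asked for, a point or a joint stands for the part that bears it (a point fixed in the world has none). Each returns a list of dicts, best first, with "p" (0 to 1); they miss things now and then, are a little off and sometimes report something else, mostly with a low value. They report only what shows in the picture. A call takes as long as a camera call.
- robot.find_in(camera, query): "xy" ([column, row] as shares, 0 to 1, of the picture: columns of its width, rows of its height, amid what is visible of it).
The state is a dict: "time": time; "qpos": joint angles; "qvel": joint speeds; "joint_efforts": joint torques, N m; "tool_pos": TCP position; "tool_rot": TCP orientation; "contact_force": force on the tool from outside, world axes, zero at the start; "torque": the same for the moment, N m; "opening": finger opening in m.
Only numpy, scipy, OpenCV 4.12 (cv2) and the standard library are available. Lean on these libraries where they do the work, as an engineer would, in place of code of your own. Each camera call takes 0.05 s, during which the arm holds its last target.

## Working session

There is one attempt and no reset: what is moved stays moved. The work goes in short steps, Python scripts to look and compute and a shell command to move; the robot and the scene stay as the last step left them, time stands still between calls to the robot, and variables do not carry over. Pictures are saved under pics/ and viewed, and the job is handed in when it is done.

```bash
ls; mkdir -p pics; python3 - <<'E'
from cell import robot
import cv2
for n in ["top","side","wrist"]:
    c=robot.calibration(n); print(n,c)
    im=robot.read_camera(n); cv2.imwrite(f"pics/a_{n}.png",im[:,:,::-1])
print(robot.observe())
E
```

```text
pics
top {'vfov': 52.95423901424286, 'cx': 322.025303031345, 'cy': 201.97425014392627, 'rvec': array([ 2.17787239, -2.11279247,  0.18024292]), 'tvec': array([-0.0259572 ,  0.56238462,  1.12979575])}
side {'vfov': 53.75467486513918, 'cx': 316.7003173871253, 'cy': 190.55119238103484, 'rvec': array([ 0.88376997, -2.45898317,  1.16834643]), 'tvec': array([0.41962709, 0.27751266, 0.69850294])}
wrist {'vfov': 62.131438328980295, 'cx': 313.83367326067827, 'cy': 206.29402496636146, 'rvec': array([-2.4018218 ,  1.65897887,  0.22187597]), 'tvec': array([-0.52337953, -0.03231558,  0.39144544])}
{'time': 0.15, 'qpos': array([-1.35501663e+00,  3.42565285e-01,  1.52477589e+00, -1.11215091e-06,
        1.27538048e+00, -1.46009980e-01]), 'qvel': array([ 0.00078535, -0.00393298, -0.00360263, -0.00104807, -0.00067488,
        0.00082113]), 'joint_efforts': array([ 2.05554650e-03, -4.31469297e+01, -2.44353551e+01,  7.18410546e-02,
        5.37821115e-02, -8.18061812e-05]), 'tool_pos': array([ 0.18577599, -0.4907224 ,  0.22621083]), 'tool_rot': array([-3.14047551e+00, -1.63207867e-04,  3.61789905e-01]), 'contact_force': array([-0.35675049, -0.14189775, -0.13159546]), 'torque': array([-0.00265474,  0.0187768 , -0.05076114]), 'opening': 0.09171642992290037}
```

View pics/a_top.png

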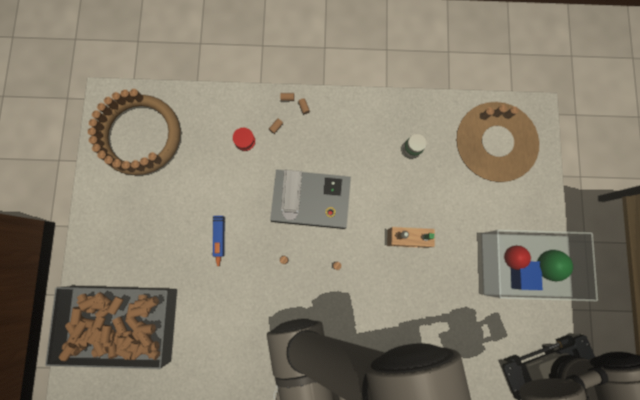

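View pics/a_side.png

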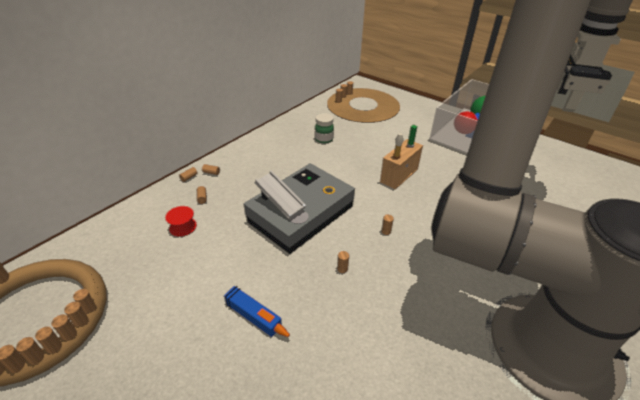

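View pics/a_wrist.png

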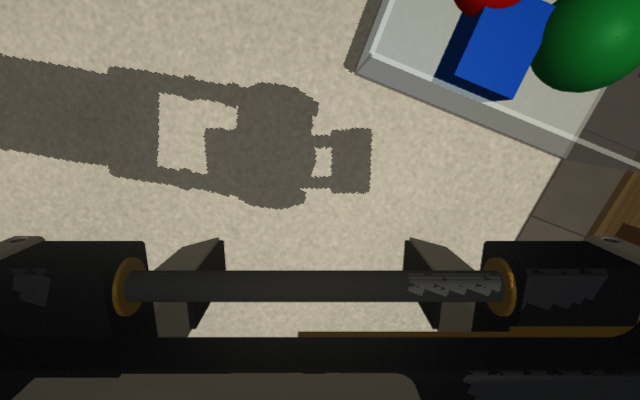

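The top view shows the pen at (218,240) with its nozzle at (219,263) pointing toward the robot. The station is at (311,200) with its cradle on the left and its hole at (331,212), the rack is at (412,237) with the stylus on its right, and the corks are at (284,260) and (337,265). I'll enlarge to measure.

```bash
cat > h.py <<'E'
import numpy as np, cv2
from cell import robot
from scipy.spatial.transform import Rotation as Ro
def cal(n):
    c=robot.calibration(n); f=200/np.tan(np.radians(c["vfov"])/2)
    K=np.array([[f,0,c["cx"]],[0,f,c["cy"]],[0,0,1.]])
    return K,np.array(c["rvec"],float),np.array(c["tvec"],float)
def ray(C,uv):
    K,r,t=C;R=cv2.Rodrigues(r)[0]
    d=R.T@np.linalg.solve(K,[uv[0],uv[1],1.]);o=-R.T@t
    return o,d
def onz(C,uv,z):
    o,d=ray(C,uv);s=(z-o[2])/d[2];return o+s*d
def proj(C,P):
    K,r,t=C;return cv2.projectPoints(np.atleast_2d(np.array(P,float)),r,t,K,None)[0][:,0]
def toolshift(P,pos=None,rot=None):
    s=robot.observe();R=Ro.from_euler('xyz',s['tool_rot']).as_matrix()
    return R.T@(np.array(P)-s['tool_pos'])*1000
E
python3 - <<'E'
from h import *
im=cv2.imread("pics/a_top.png")
a=im[165:275,200:350];cv2.imwrite("pics/t1.png",cv2.resize(a,None,fx=5,fy=5,interpolation=cv2.INTER_CUBIC))
a=im[215:275,380:450];cv2.imwrite("pics/t2.png",cv2.resize(a,None,fx=8,fy=8,interpolation=cv2.INTER_CUBIC))
E
```

```text
(no output)
```

View pics/t1.png

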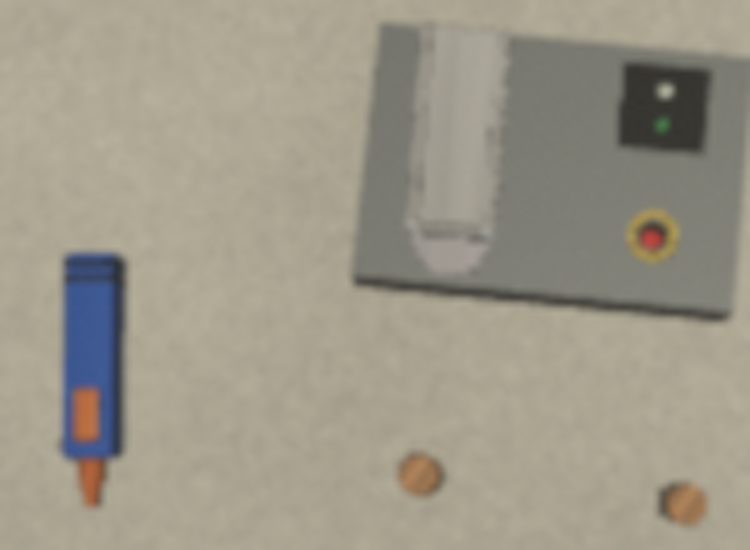

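View pics/t2.png

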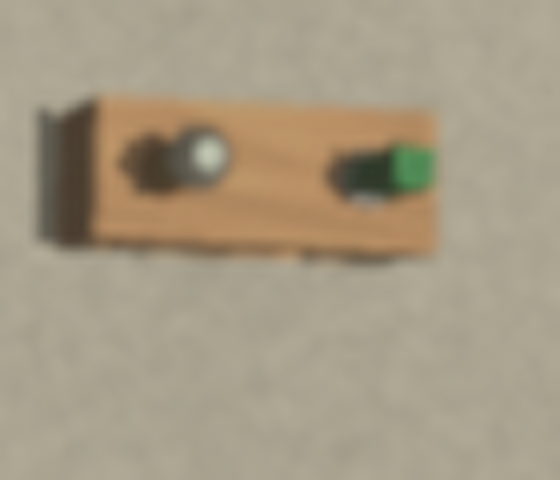

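```bash
python3 - <<'E'
from h import *
C=cal("top")
def p1(x,y): return (200+(x+.5)/5-.5,165+(y+.5)/5-.5)
def p2(x,y): return (380+(x+.5)/8-.5,215+(y+.5)/8-.5)
print("cam",ray(C,(0,0))[0])
for n,x,y,z in [("TL",381,23,.06),("BL",355,278,.06),("BR",728,313,.06),("hole",653,235,.06),("penRL",67,258,.03),("penFL",63,456,.03),("penFR",108,458,.03),("noz",92,505,.017),("corkA",420,474,.045),("corkB",688,503,.045)]:
    print(n,onz(C,p1(x,y),z).round(4))
for n,x,y,z in [("brush",208,152,.148),("sty",413,167,.14),("rTL",97,97,.08),("rTR",435,107,.08),("rBR",435,252,.08),("rBL",93,240,.08)]:
    print(n,onz(C,p2(x,y),z).round(4))
for q in ["aperture","pen_nozzle","glue_pen","stylus","cradle","station","rack"]:
    for cam in ["top"]:
        r=robot.find_in(cam,q); print(q,[(np.round(np.array(d['xy'])*[640,400],1),round(d['p'],2)) for d in r[:2]])
print(robot.observe()['time'])
E
```

```text
cam [0.38039805 0.00203767 1.203612  ]
TL [0.6529 0.1288 0.06  ]
BL [0.5031 0.1366 0.06  ]
BR [ 0.4896 -0.0771  0.06  ]
hole [ 0.5332 -0.033   0.06  ]
penRL [0.5129 0.3092 0.03  ]
penFL [0.3979 0.3033 0.03  ]
penFR [0.3976 0.2774 0.03  ]
noz [0.3704 0.2878 0.017 ]
corkA [0.3935 0.0959 0.045 ]
corkB [ 0.3817 -0.0575  0.045 ]
brush [ 0.4692 -0.2305  0.148 ]
sty [ 0.467  -0.3006  0.14  ]
rTL [ 0.4931 -0.2065  0.08  ]
rTR [ 0.4932 -0.3257  0.08  ]
rBR [ 0.4424 -0.3249  0.08  ]
rBL [ 0.443  -0.2052  0.08  ]
aperture [(array([309.8, 198.5]), 0.59)]
pen_nozzle [(array([220.9, 237.5]), 0.95)]
glue_pen [(array([217.2, 238.9]), 0.84)]
stylus [(array([430.2, 237.2]), 0.42)]
cradle [(array([290.8, 188.1]), 0.89)]
station [(array([310.5, 201.2]), 0.96)]
rack [(array([411.4, 240.9]), 0.56)]
0.5
```

```bash
T='[386,-218,0],17.5'; python3 -m pendant '[[[386,-218,0],17.5],[[386,-218,0],17.5],[[386,-218,0],17.5],[[386,-218,0],17.5],[[386,-218,0],17.5],[[386,-218,0],17.5],[[386,-218,0],17.5],[[386,-218,0],17.5],[[386,-218,0],17.5],[[386,-218,0],17.5]]'; python3 - <<'E'
from h import *
print(toolshift([.44,.28,.23]))
E
```

```text
time: 1.33
tool_pos: [0.4508, -0.1726, 0.227]
tool_rot: [3.141, -0.001, 0.056]
contact_force: [1.1, -1.6, -0.0]
opening: 0.092
[  14.74273456 -452.47286862   -3.19951982]
```

```bash
python3 -m pendant '[[[15,-440,-20],0],[[15,-440,-20],0],[[15,-440,-20],0],[[15,-440,-20],0],[[15,-440,-20],0],[[15,-440,-20],0],[[15,-440,-20],0],[[15,-440,-20],0],[[15,-440,-20],0],[[15,-440,-20],0]]'; python3 - <<'E'
from h import *
C=cal("wrist");s=robot.observe()
R=Ro.from_euler('xyz',s['tool_rot']).as_matrix()
o,d=ray(C,(C[0][0,2],C[0][1,2]));print(R.T@(o-s['tool_pos']),R.T@d)
cv2.imwrite("pics/w1.png",robot.read_camera("wrist")[:,:,::-1])
np.savez("w1.npz",*C)
E
```

```text
time: 2.17
tool_pos: [0.4409, 0.2439, 0.246]
tool_rot: [3.141, -0.001, 0.057]
contact_force: [0.4, -0.1, 0.3]
opening: 0.0923
[ 0.06991893 -0.00059834 -0.15898801] [-0.25974855 -0.00107557  0.96567569]
```

View pics/w1.png

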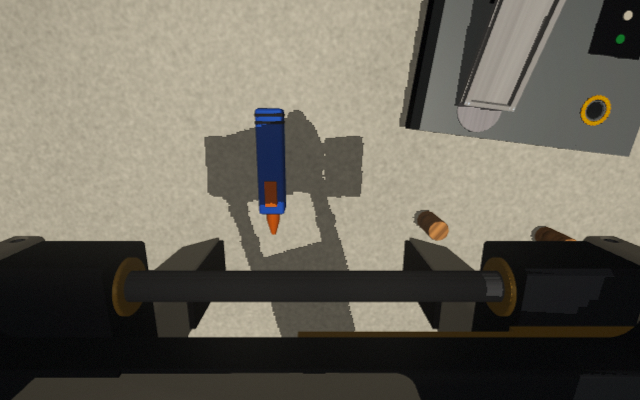

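The wrist view shows the pen at (270,160), nozzle at (273,232), and the station at upper right with the hole ring at (596,110).

```bash
python3 - <<'E'
from h import *
im=cv2.imread("pics/w1.png")
cv2.imwrite("pics/w1a.png",cv2.resize(im[95:245,220:320],None,fx=4,fy=4,interpolation=cv2.INTER_CUBIC))
cv2.imwrite("pics/w1b.png",cv2.resize(im[0:160,400:640],None,fx=3.3333,fy=3.3333,interpolation=cv2.INTER_CUBIC))
E
```

```text
(no output)
```

View pics/w1a.png

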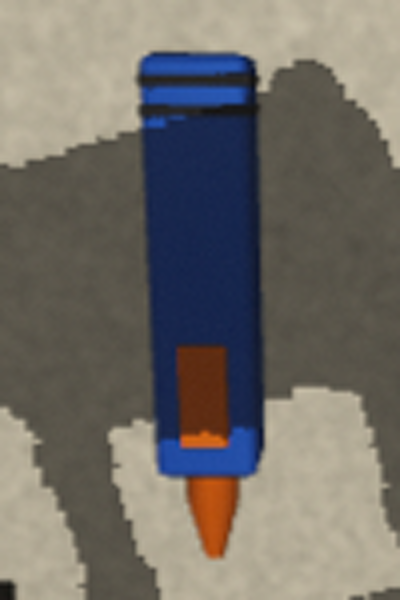

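View pics/w1b.png

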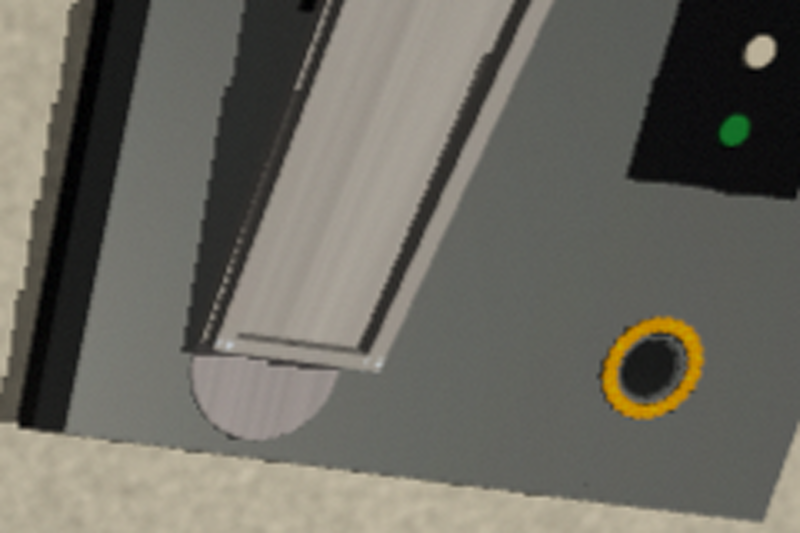

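```bash
cat > fit.py <<'E'
from h import *
from scipy.optimize import least_squares
CT=cal("top"); CW=tuple(np.load("w1.npz")[k] for k in ["arr_0","arr_1","arr_2"])
def p1(x,y): return (200+(x+.5)/5-.5,165+(y+.5)/5-.5)
def wa(x,y): return (220+(x+.5)/4-.5,95+(y+.5)/4-.5)
def wb(x,y): return (400+(x+.5)/3.3333-.5,(y+.5)/3.3333-.5)
def T(p,P):
    c,s=np.cos(p[2]),np.sin(p[2]);P=np.atleast_2d(P)
    return np.c_[p[0]+c*P[:,0]-s*P[:,1],p[1]+s*P[:,0]+c*P[:,1],P[:,2]]
th=np.radians(20)
def cr(P): # cradle->station
    P=np.atleast_2d(P);c,s=np.cos(th),np.sin(th)
    return np.c_[.015+c*P[:,0]-s*P[:,2],.055+P[:,1],.094+s*P[:,0]+c*P[:,2]]
E
cat > f1.py <<'E'
from fit import *
S=[[.075,.11,.06],[-.075,.11,.06],[-.075,-.11,.06],[-.035,-.06,.06]]
St=[p1(381,23),p1(355,278),p1(728,313),p1(653,235)]
W=[[-.035,-.06,.06],[-.075,-.11,.06],cr([-.064,-.024,.007])[0],cr([-.064,.024,.007])[0]]
Wt=[wb(653,368),wb(765,521),wb(380,370),wb(203,350)]
def run(useT,useW,S,St,W,Wt,x0):
    f=lambda p:np.concatenate([(proj(CT,T(p,S))-St).ravel()*2*useT,(proj(CW,T(p,W))-Wt).ravel()*useW])
    r=least_squares(f,x0,loss='soft_l1');return r.x,f(r.x)
for u in [(1,0),(0,1),(1,1)]:
    x,f=run(*u,S,St,W,Wt,[.571,.025,-.058]);print("station",x.round(4),f.round(1)); 
print("cradle",T(x,cr([0,0,0])),"hole",T(x,[-.035,-.06,.06]))
np.save("st.npy",x)
P=[[.06,.015,.03],[-.06,.015,.03],[-.06,-.015,.03],[-.088,0,.017]]
Pt=[p1(67,258),p1(63,456),p1(108,458),p1(92,505)]
Q=[[.06,.015,.03],[.06,-.015,.03],[-.06,.015,.03],[-.06,-.015,.03],[-.088,0,.017]]
Qt=[wa(140,57),wa(252,57),wa(158,474),wa(254,474),wa(215,556)]
for u in [(1,0),(0,1),(1,1)]:
    y,f=run(*u,P,Pt,Q,Qt,[.456,.292,.05]);print("pen",y.round(4),f.round(1))
np.save("pen.npy",y)
im=cv2.imread("pics/w1.png");im=cv2.resize(im,None,fx=1,fy=1)
def poly(pts,col):
    q=proj(CW,pts).round().astype(int);cv2.polylines(im,[q.reshape(-1,1,2)],True,col,1)
for z in (0,.06): poly(T(x,[[a,b,z] for a,b in[(.075,.11),(-.075,.11),(-.075,-.11),(.075,-.11)]]),(0,0,255))
poly(T(x,cr([[a,b,.007] for a,b in[(.052,.019),(-.06,.019),(-.06,-.019),(.052,-.019)]])),(255,0,255))
poly(T(x,[[-.035+.008*np.cos(t),-.06+.008*np.sin(t),.06] for t in np.linspace(0,6,30)]),(255,0,255))
for z in (0,.03): poly(T(y,[[a,b,z] for a,b in[(.06,.015),(-.06,.015),(-.06,-.015),(.06,-.015)]]),(0,255,255))
cv2.imwrite("pics/ov1.png",cv2.resize(im[0:250,220:640],None,fx=1.9,fy=1.9))
E
python3 f1.py
```

```text
station [ 0.5714  0.0243 -0.0626] [-0.4 -0.2 -1.5 -0.3  2.6  0.   0.3  0.3  0.   0.   0.   0.   0.   0.
  0.   0. ]
station [ 0.5724  0.0267 -0.0638] [-0.  -0.  -0.  -0.   0.  -0.  -0.  -0.  -0.6 -0.3 -0.4 -0.2 -0.1  0.4
  3.2 -0. ]
station [ 0.5721  0.0262 -0.0649] [-1.5 -0.8 -2.9 -1.   1.2 -0.3 -1.1 -0.1 -0.1  0.1 -0.1  0.3  0.4  0.7
  3.7  0.3]
cradle [[0.59060823 0.0800643  0.094     ]] hole [[ 0.53325351 -0.03144999  0.06      ]]
pen [0.4574 0.292  0.0437] [-0.1 -2.5 -0.8  0.8  2.1 -0.3 -0.2  0.7  0.  -0.   0.  -0.   0.   0.
  0.   0.   0.  -0. ]
pen [0.4574 0.2953 0.0478] [-0.  -0.  -0.   0.  -0.  -0.  -0.   0.   0.1 -0.8 -0.2 -0.5 -0.5  1.2
  1.   1.5 -0.2 -0.4]
pen [0.4574 0.2948 0.0503] [-2.3 -2.6 -2.5  0.8  0.4 -0.5 -1.8  0.6  0.5 -0.7  0.2 -0.5  0.   1.3
  1.5  1.5  0.4 -0.4]
```

View pics/ov1.png

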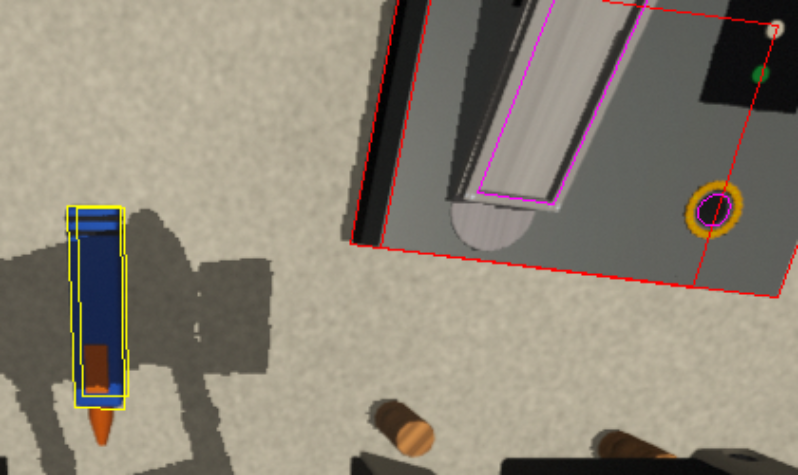

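```bash
python3 -m pendant '[[[30,-25,30],0.5],[[61,-49,60],0.5],[[61,-49,95],0.5],[[61,-49,130],0.5],[[61,-49,165],0.5],[[61,-49,195],0.5],[[61,-49,215],0.5],[[61,-49,228],0.5],[[61,-49,233],0.5],[[61,-49,233],0.5]]' 1; python3 - <<'E'
from h import *
print(toolshift([.4994,.2960,.013]))
cv2.imwrite("pics/s2.png",cv2.resize(robot.read_camera("side")[200:400,150:350,::-1],None,fx=3,fy=3))
E
```

```text
time: 3.05
tool_pos: [0.4981, 0.3039, 0.0124]
tool_rot: [-3.138, 0.0, 0.052]
contact_force: [0.6, -0.7, 0.4]
opening: 0.0915
[ 0.92998204  7.93890084 -0.67297431]
```

View pics/s2.png

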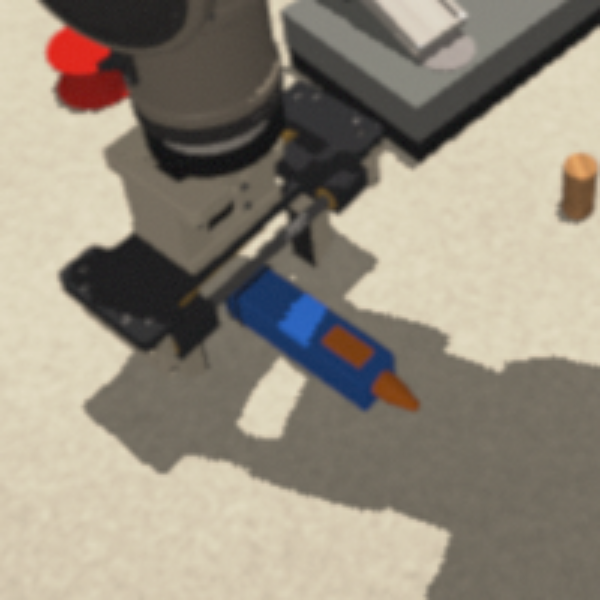

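The fingers straddle the pen's rear. The tool is 8 mm off in y because the arm was still moving when that call began, so I'll correct that and close lightly.

```bash
python3 -m pendant '[[[1,8,0],0],[[1,8,0],0],[[1,8,0],0]]' 1;  python3 -m pendant '[[[0,0,0],0],[[0,0,0],0],[[0,0,0],0],[[0,0,0],0],[[0,0,0],0],[[0,0,0],0],[[0,0,0],0],[[0,0,0],0]]' 0 3
```

```text
time: 3.35
tool_pos: [0.501, 0.296, 0.0148]
tool_rot: [-3.136, -0.004, 0.051]
contact_force: [0.0, -0.2, 0.3]
opening: 0.0922
time: 4.02
tool_pos: [0.501, 0.296, 0.0147]
tool_rot: [-3.136, -0.003, 0.051]
contact_force: [1.3, -0.0, 0.2]
opening: 0.0429
```

```bash
python3 -m pendant '[[[0,0,0],0],[[0,0,0],0],[[0,0,0],0],[[0,0,0],0],[[0,0,0],0],[[0,0,0],0]]' 0 3; python3 - <<'E'
from h import *
cv2.imwrite("pics/s3.png",cv2.resize(robot.read_camera("side")[220:370,200:350,::-1],None,fx=4,fy=4))
E
```

```text
time: 4.52
tool_pos: [0.501, 0.296, 0.0147]
tool_rot: [-3.136, -0.003, 0.051]
contact_force: [-0.2, 1.0, -0.6]
opening: 0.0301
```

View pics/s3.png

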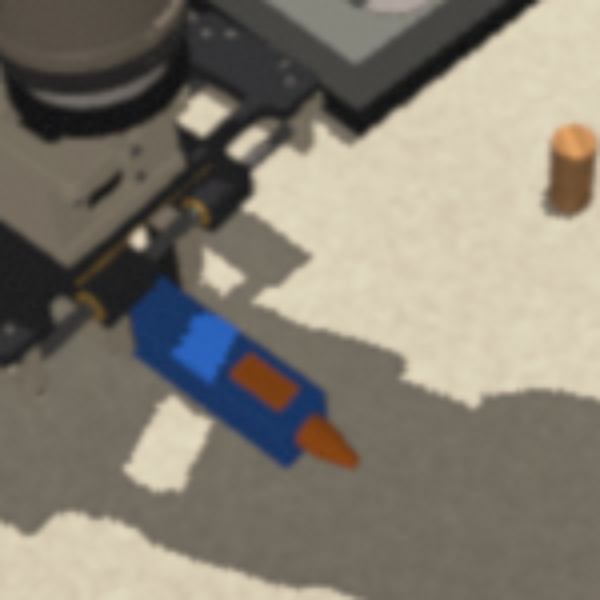

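The pen is gripped (30.1 mm opening). I'll lift the rear about 35 mm with a light grip so the nose stays on the table.

```bash
python3 -m pendant '[[[0,0,-4],0],[[0,0,-8],0],[[0,0,-12],0],[[0,0,-16],0],[[0,0,-20],0],[[0,0,-25],0],[[0,0,-30],0],[[0,0,-35],0],[[0,0,-35],0]]' 0 3; python3 - <<'E'
from h import *
cv2.imwrite("pics/s4.png",cv2.resize(robot.read_camera("side")[220:370,200:350,::-1],None,fx=4,fy=4))
cv2.imwrite("pics/w4.png",robot.read_camera("wrist")[:,:,::-1])
E
```

```text
time: 5.32
tool_pos: [0.5016, 0.2962, 0.051]
tool_rot: [-3.136, -0.006, 0.051]
contact_force: [0.3, -0.5, 0.7]
opening: 0.0304
```

View pics/s4.png

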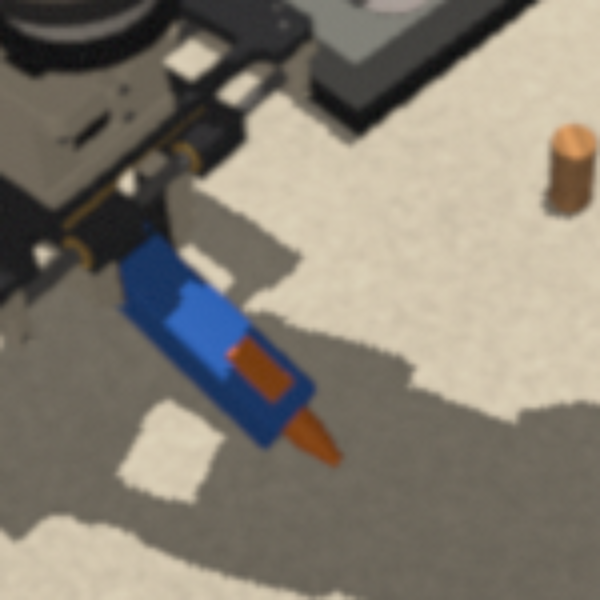

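View pics/w4.png

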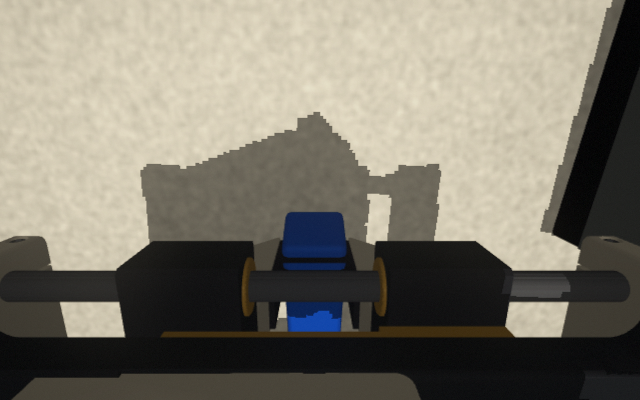

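The pen has tilted nose-down in the grip. Next I'll firm the grip, lift, and measure the tilt.

```bash
python3 -m pendant '[[[0,0,0],0],[[0,0,0],0],[[0,0,0],0],[[0,0,-20],0],[[0,0,-50],0],[[0,0,-80],0],[[0,0,-110],0],[[0,0,-135],0],[[0,0,-150],0],[[0,0,-150],0]]' 0 30; python3 - <<'E'
from h import *
C=cal("side");s=robot.observe();np.savez("s5.npz",*C,s['tool_pos'],s['tool_rot'])
im=robot.read_camera("side")[:,:,::-1];cv2.imwrite("pics/s5f.png",im)
print(s['tool_pos'],s['tool_rot'],proj(C,s['tool_pos']))
u,v=proj(C,s['tool_pos'])[0].astype(int);u0,v0=max(u-60,0),max(v-60,0);print(u0,v0)
cv2.imwrite("pics/s5.png",cv2.resize(im[v0:v0+140,u0:u0+140],None,fx=4,fy=4,interpolation=cv2.INTER_CUBIC))
E
```

```text
time: 6.25
tool_pos: [0.5021, 0.2958, 0.2037]
tool_rot: [-3.134, -0.011, 0.051]
contact_force: [-0.6, -0.5, -1.9]
opening: 0.0297
[0.50213349 0.29580959 0.20372986] [-3.13377555 -0.01101109  0.05113601] [[220.7073375  227.37767238]]
160 167
```

View pics/s5.png

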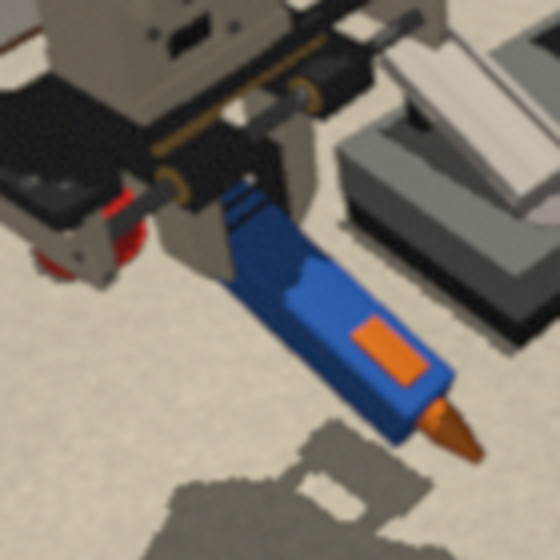

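```bash
cat > f2.py <<'E'
from h import *
from scipy.optimize import least_squares
d=np.load("s5.npz");C=(d['arr_0'],d['arr_1'],d['arr_2']);pos,rot=d['arr_3'],d['arr_4']
q=lambda x,y:(160+(x+.5)/4-.5,167+(y+.5)/4-.5)
M=np.array([[-.088,0,.017],[-.06,-.015,.03],[-.06,.015,.03],[-.06,.015,0]])
U=np.array([q(480,459),q(454,376),q(411,406),q(397,444)])
def pen(p):
    R=Ro.from_euler('ZY',[p[4] if len(p)>4 else rot[2],-p[3]]).as_matrix();return R,pos+np.array(p[:3])
def f(p):
    R,o=pen(p);return np.r_[(proj(C,o+M@R.T)-U).ravel(),(p[1])*200]
r=least_squares(f,[-.04,0,-.03,.35]);print(r.x.round(4),np.degrees(r.x[3]),f(r.x).round(1))
R,o=pen(r.x);im=cv2.imread("pics/s5f.png")
for z in (0,.03):
    c=proj(C,o+np.array([[a,b,z] for a,b in[(.06,.015),(-.06,.015),(-.06,-.015),(.06,-.015)]])@R.T)
    cv2.polylines(im,[c.round().astype(int).reshape(-1,1,2)],True,(0,255,255),1)
cv2.imwrite("pics/ov5.png",cv2.resize(im[167:307,160:300],None,fx=4,fy=4))
print("tcp in pen frame",R.T@(pos-o))
E
python3 f2.py
```

```text
[-0.03   -0.0046 -0.0302  0.3791] 21.720138923787264 [-0.1 -1.1  1.6 -2.2 -0.7  2.4 -1.   1.  -0.9]
tcp in pen frame [0.03923507 0.00308388 0.01693145]
```

View pics/ov5.png

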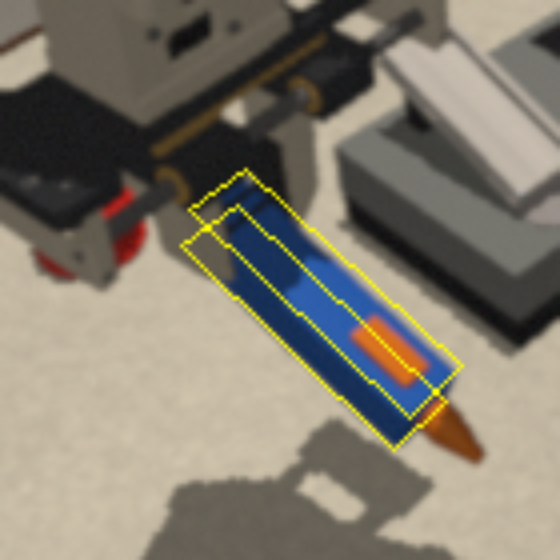

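```bash
python3 -m pendant '[[[13,27,0],1],[[27,54,0],2],[[42,84,0],3],[[57,114,0],4],[[72,144,0],5],[[87,174,0],6.6],[[100,200,5],6.6],[[107,215,10],6.6],[[112,224,10],6.6],[[112,224,10],6.6]]'; python3 -m pendant '[[[0,0,0],0],[[0,0,0],0]]';  python3 - <<'E'
from h import *
print(toolshift([.6253,.0775,.167]))
for n in ["top","side","wrist"]: cv2.imwrite(f"pics/b_{n}.png",robot.read_camera(n)[:,:,::-1])
im=cv2.imread("pics/b_top.png");cv2.imwrite("pics/b1.png",cv2.resize(im[150:250,240:380],None,fx=5,fy=5))
im=cv2.imread("pics/b_side.png");cv2.imwrite("pics/b2.png",cv2.resize(im[80:280,180:400],None,fx=3,fy=3))
E
```

```text
time: 7.13
tool_pos: [0.6245, 0.0761, 0.1886]
tool_rot: [-3.135, -0.004, -0.066]
contact_force: [0.2, -0.9, -2.6]
opening: 0.0296
time: 7.3
tool_pos: [0.6237, 0.0774, 0.188]
tool_rot: [-3.134, -0.002, -0.065]
contact_force: [0.6, -0.1, -1.6]
opening: 0.0301
[ 1.59573574 -0.05249683 21.02714   ]
```

View pics/b1.png

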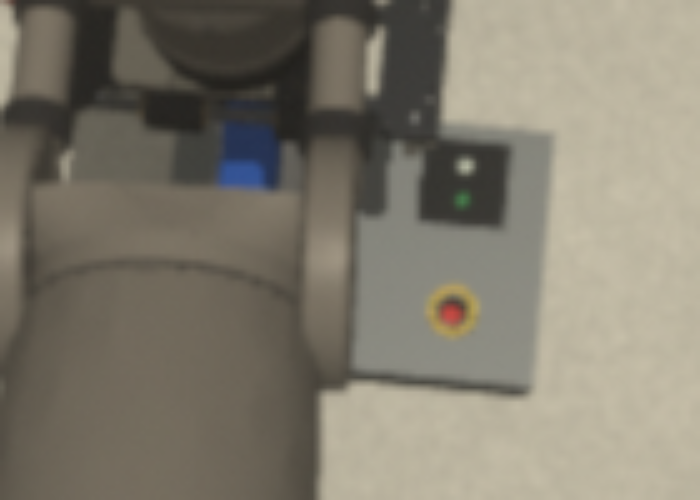

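View pics/b2.png

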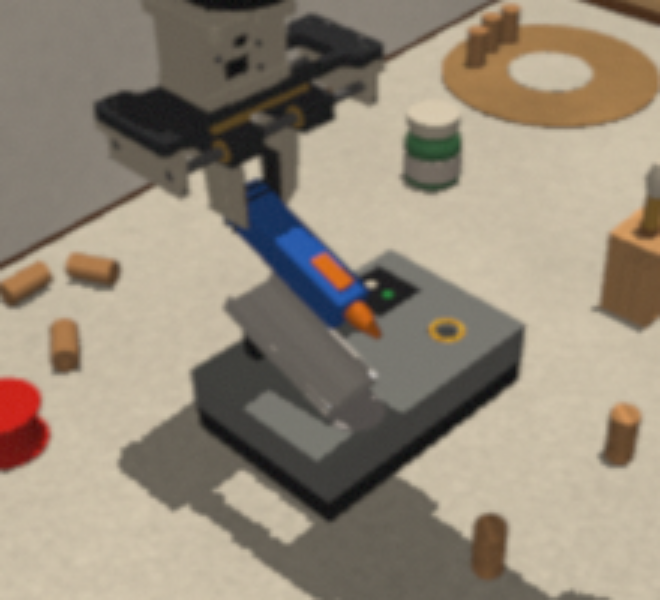

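View pics/b_wrist.png

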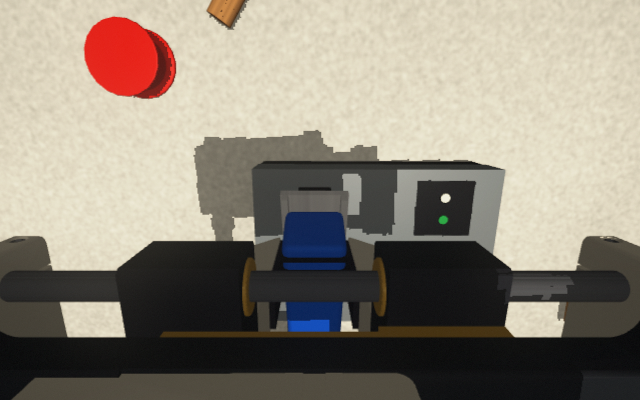

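The side view shows the pen parallel above the cradle. In the wrist view the pen (285–344) is centred over the cradle's upper end (281–348), so I'll descend.

```bash
python3 -m pendant '[[[2,0,12],0],[[2,0,24],0],[[2,0,34],0],[[2,0,42],0],[[2,0,48],0],[[2,0,53],0],[[2,0,56],0],[[2,0,56],0]]'; python3 - <<'E'
from h import *
print(toolshift([.6253,.0775,.127]))
C=cal("side");s=robot.observe()
for n in ["side","wrist"]: cv2.imwrite(f"pics/c_{n}.png",robot.read_camera(n)[:,:,::-1])
im=cv2.imread("pics/c_side.png");cv2.imwrite("pics/c2.png",cv2.resize(im[120:260,200:360],None,fx=5,fy=5,interpolation=cv2.INTER_CUBIC)[:600])
E
```

```text
time: 8.12
tool_pos: [0.6261, 0.0777, 0.1322]
tool_rot: [-3.134, -0.003, -0.064]
contact_force: [-0.9, -0.8, -1.8]
opening: 0.0298
[-0.75528205  0.28814272  5.18564392]
```

View pics/c2.png

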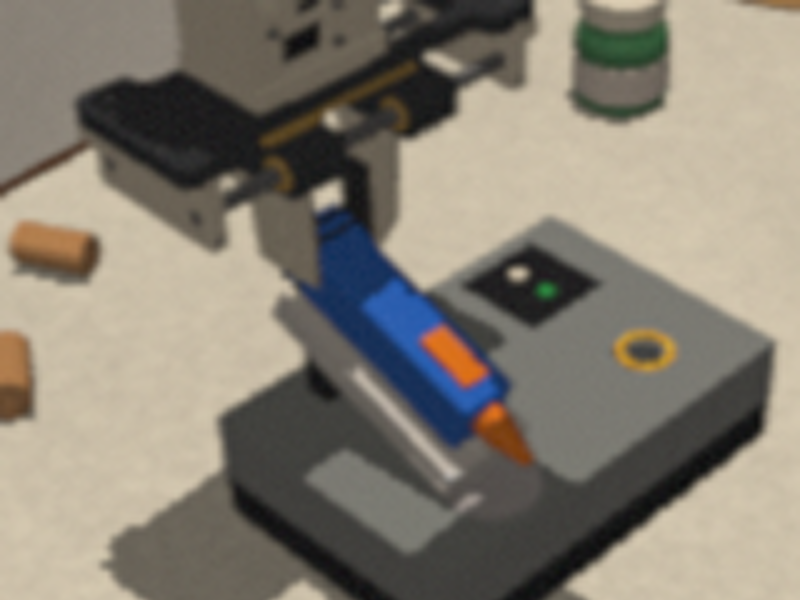

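View pics/c_wrist.png

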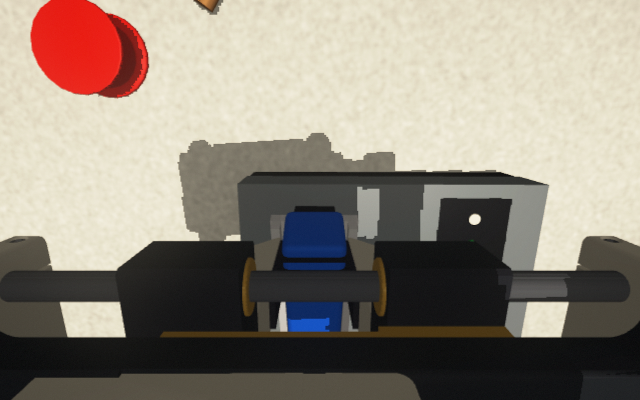

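```bash
cat > f3.py <<'E'
from h import *
from fit import T,cr
from scipy.optimize import least_squares
x=np.array([.5718,.0257,-.064])
C=cal("side");im=cv2.imread("pics/c_side.png")
def poly(pts,col): cv2.polylines(im,[(proj(C,pts)*1).round().astype(int).reshape(-1,1,2)],True,col,1)
poly(T(x,cr([[a,b,.007] for a,b in[(.052,.024),(-.064,.024),(-.064,-.024),(.052,-.024)]])),(255,0,255))
poly(T(x,[[a,b,.06] for a,b in[(.075,.11),(-.075,.11),(-.075,-.11),(.075,-.11)]]),(0,0,255))
q=lambda x,y:(200+(x+.5)/5-.5,120+(y+.5)/5-.5)
M=np.array([[-.088,0,.017],[-.06,-.015,.03],[-.06,.015,.03],[-.06,.015,0]])
U=np.array([q(530,465),q(510,383),q(468,412),q(455,447)])
def W(p,M):
    c,s=np.cos(p[2]),np.sin(p[2]);P=np.c_[p[0]+c*M[:,0]-s*M[:,2],M[:,1]+p[3],p[1]+s*M[:,0]+c*M[:,2]]
    return T(x,cr(P))
f=lambda p:np.r_[(proj(C,W(p,M))-U).ravel(),p[3]*200]
r=least_squares(f,[0,0,0,0]);print(r.x.round(4),f(r.x).round(1))
for z in (0,.03): poly(W(r.x,np.array([[a,b,z] for a,b in[(.06,.015),(-.06,.015),(-.06,-.015),(.06,-.015)]])),(0,255,255))
cv2.imwrite("pics/c3.png",cv2.resize(im[120:240,200:360],None,fx=5,fy=5))
E
python3 f3.py
```

```text
[ 0.0065  0.009   0.0352 -0.0008] [-0.3 -0.9  1.4 -0.4 -0.2  0.5 -0.9  0.9 -0.2]
```

View pics/c3.png

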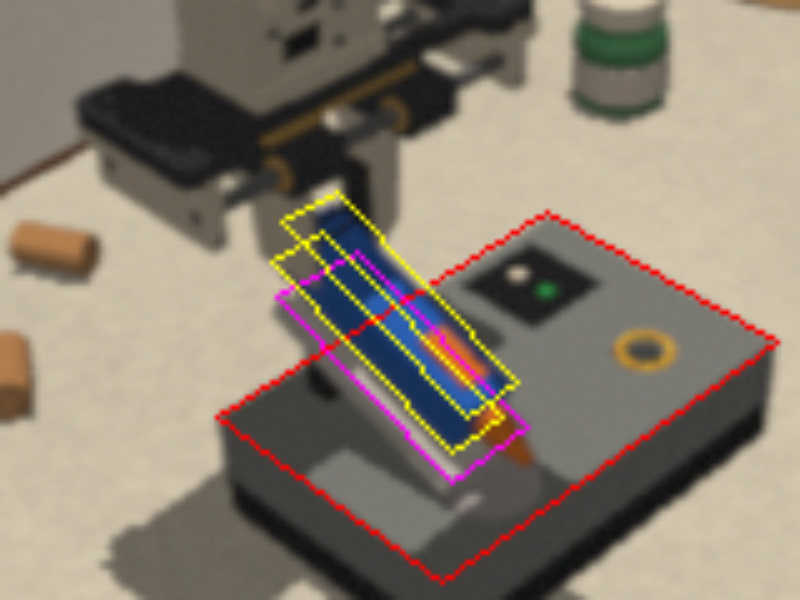

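The pen is about 9 mm above the floor, roughly 6 mm up from the lip and parallel to it. I'll lower another 7 mm and watch the force.

```bash
python3 -m pendant '[[[0,0,3],0],[[0,0,5],0],[[0,0,7],0],[[0,0,7],0],[[0,0,7],0]]'; python3 -m pendant '[[[0,0,2],0],[[0,0,2],0],[[0,0,2],0]]'
```

```text
time: 8.63
tool_pos: [0.6265, 0.0777, 0.126]
tool_rot: [-3.134, -0.004, -0.064]
contact_force: [0.3, 0.4, -1.8]
opening: 0.0296
time: 8.88
tool_pos: [0.6268, 0.0778, 0.1246]
tool_rot: [-3.134, -0.005, -0.064]
contact_force: [0.3, -0.1, 1.8]
opening: 0.0297
```

The force shows contact has begun (−1.8 to +1.8 N), so I'll release.

```bash
python3 -m pendant '[[[0,0,0],0],[[0,0,0],0],[[0,0,0],0],[[0,0,0],0],[[0,0,0],0],[[0,0,0],0]]' 0.7 3; python3 - <<'E'
from h import *
for n in ["side","wrist"]: cv2.imwrite(f"pics/d_{n}.png",robot.read_camera(n)[:,:,::-1])
im=cv2.imread("pics/d_side.png");cv2.imwrite("pics/d2.png",cv2.resize(im[120:240,200:360],None,fx=5,fy=5,interpolation=cv2.INTER_CUBIC)[:600])
E
```

```text
time: 9.38
tool_pos: [0.6268, 0.0778, 0.1245]
tool_rot: [-3.134, -0.005, -0.064]
contact_force: [-0.2, -0.2, 0.4]
opening: 0.0626
```

View pics/d2.png

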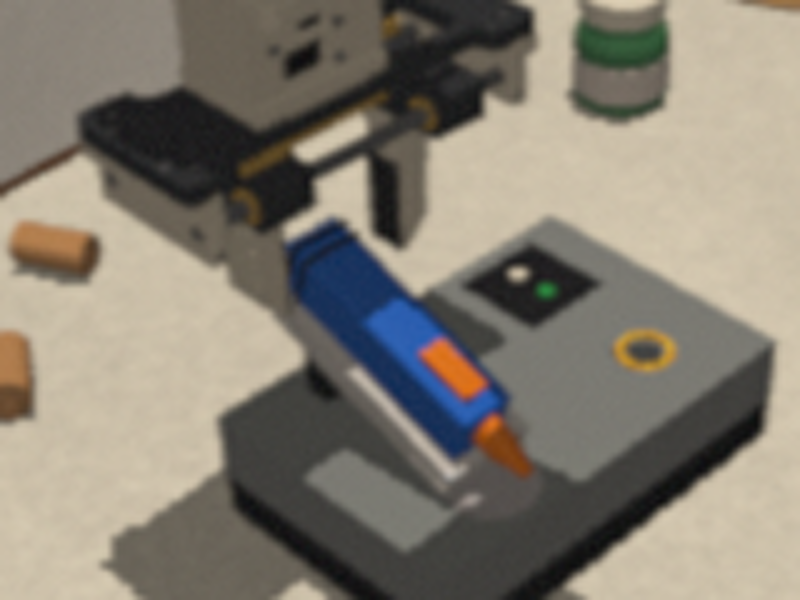

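```bash
python3 -m pendant '[[[0,0,-8],0],[[0,0,-25],0],[[0,0,-50],0],[[0,0,-80],0],[[0,0,-105],0],[[0,0,-115],0],[[0,0,-115],0]]' 0.8; python3 - <<'E'
from h import *
for n in ["side","wrist"]: cv2.imwrite(f"pics/e_{n}.png",robot.read_camera(n)[:,:,::-1])
C=cal("wrist");np.savez("e_w.npz",*C)
im=cv2.imread("pics/e_side.png");cv2.imwrite("pics/e2.png",cv2.resize(im[120:240,200:360],None,fx=5,fy=5,interpolation=cv2.INTER_CUBIC)[:600])
E
```

```text
time: 10.07
tool_pos: [0.6274, 0.077, 0.2429]
tool_rot: [-3.134, -0.011, -0.064]
contact_force: [-0.8, 0.3, -0.4]
opening: 0.0736
```

View pics/e2.png

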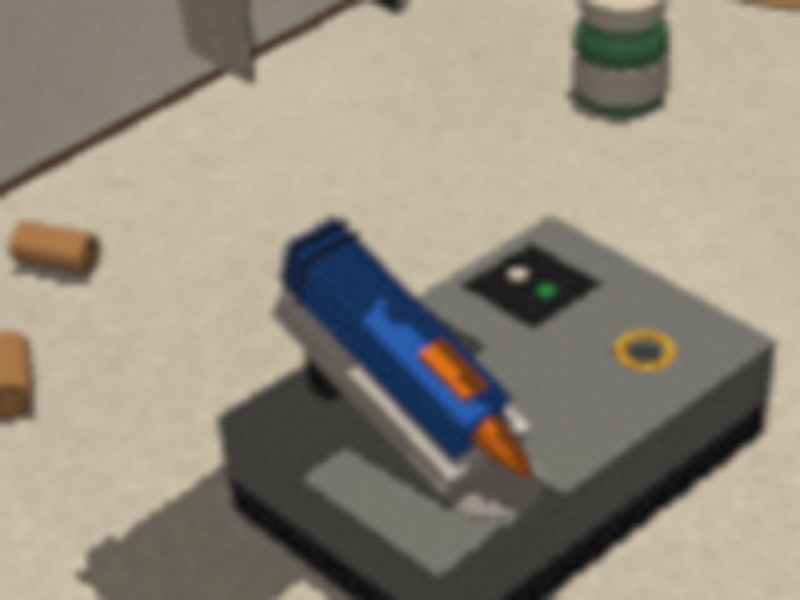

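View pics/e_wrist.png

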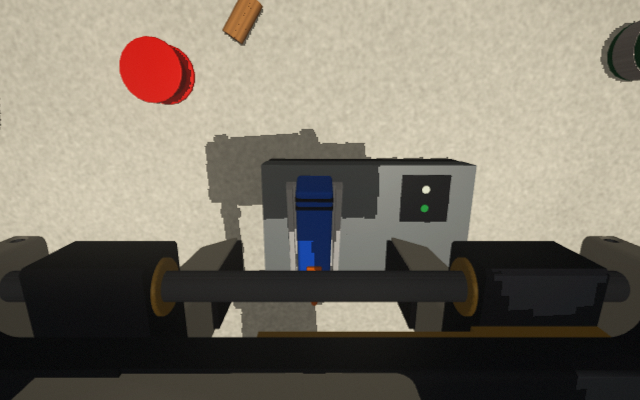

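The pen lies between the rails with its nozzle over the lip. Here is a quick numeric check.

```bash
sed -e 's/c_side/e_side/;s/c3.png/e3.png/' -e 's/^U=.*/U=np.array([q(530,475),q(510,400),q(470,427),q(456,458)])/' f3.py > f4.py; python3 f4.py
```

```text
[ 0.0046  0.0021  0.0545 -0.0016] [-0.3 -0.3  1.6 -1.  -0.4  0.3 -1.   1.1 -0.3]
```

View pics/e3.png

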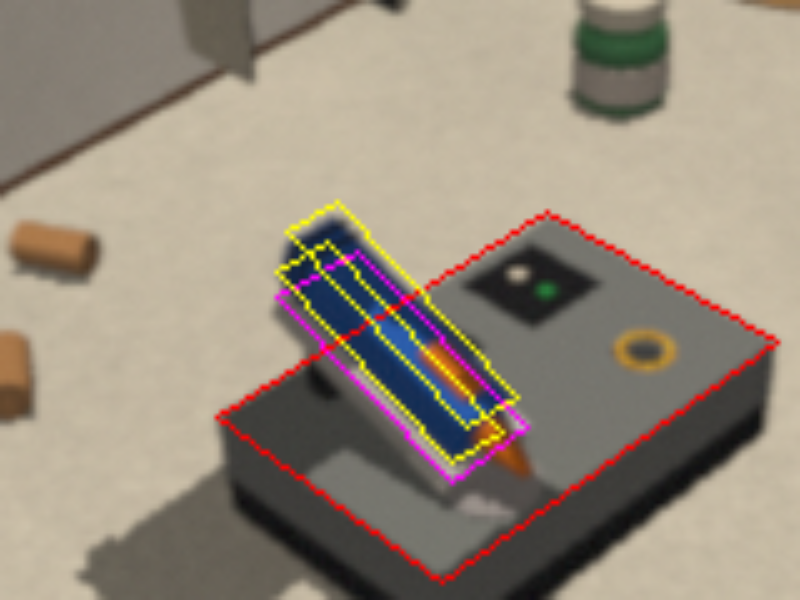

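The fit gives the pen about 5 mm from the lip, on the floor and centred. Now for the rack: I'll turn the tool so the jaws lie along world x, clear of the brush.

```bash
python3 -m pendant '[[[-11,37,0],-7],[[-22,74,0],-14],[[-33,111,0],-21],[[-44,148,0],-28],[[-55,186,0],-35],[[-66,223,0],-42],[[-77,260,0],-49],[[-88,297,0],-56],[[-98,332,0],-63],[[-108,365,0],-70]]' 1;  python3 - <<'E'
from h import *
s=robot.observe();print(s['tool_pos'],toolshift([.468,-.36,.24]),np.degrees(s['tool_rot'][2]))
E
```

```text
time: 11.0
tool_pos: [0.4931, -0.2805, 0.2331]
tool_rot: [-3.138, -0.009, 1.121]
contact_force: [0.9, 0.2, -0.1]
opening: 0.0916
[ 0.4930681  -0.28051282  0.23311196] [-82.41224113  11.97618861  -7.67201852] 64.2171275318213
```

```bash
python3 -m pendant '[[[-30,4,-7],-7],[[-60,9,-7],-14],[[-82,12,-7],-21],[[-82,12,-7],-25.8],[[-82,12,-7],-25.8],[[-82,12,-7],-25.8]]' 1;  python3 - <<'E'
from h import *
s=robot.observe();print(s['tool_pos'],s['tool_rot'])
C=cal("wrist");np.savez("g_w.npz",*C)
cv2.imwrite("pics/g_w.png",robot.read_camera("wrist")[:,:,::-1])
E
```

```text
time: 11.5
tool_pos: [0.4676, -0.3591, 0.2373]
tool_rot: [-3.14, -0.012, 1.568]
contact_force: [-0.5, 0.6, -0.3]
opening: 0.0918
[ 0.46757053 -0.35905876  0.23730697] [-3.14003303 -0.01247529  1.56789746]
```

View pics/g_w.png

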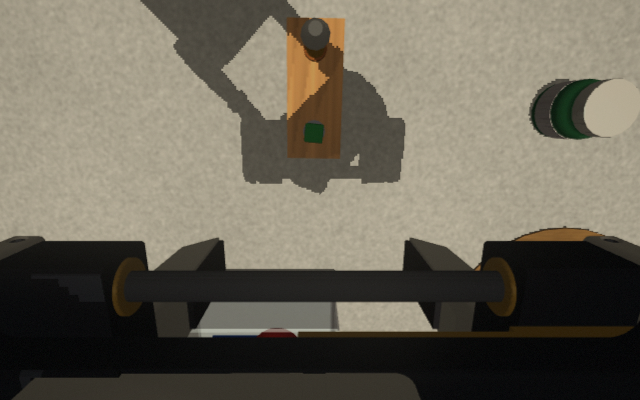

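```bash
python3 - <<'E'
from h import *
d=np.load("g_w.npz");C=tuple(d[k] for k in ["arr_0","arr_1","arr_2"])
im=cv2.imread("pics/g_w.png")
cv2.imwrite("pics/g2.png",cv2.resize(im[105:165,280:350],None,fx=8,fy=8,interpolation=cv2.INTER_CUBIC))
for n,u,z in [("sty",(314,133),.14),("BL",(288,157),.08),("BR",(340,158),.08),("TR",(345,18),.08),("TL",(287.5,18),.08),("brush",(315,28),.148)]: print(n,onz(C,u,z).round(4))
E
```

```text
sty [ 0.4679 -0.299   0.14  ]
BL [ 0.443 -0.323  0.08 ]
BR [ 0.4924 -0.3241  0.08  ]
TR [ 0.4948 -0.2042  0.08  ]
TL [ 0.4452 -0.204   0.08  ]
brush [ 0.4688 -0.2288  0.148 ]
```

View pics/g2.png

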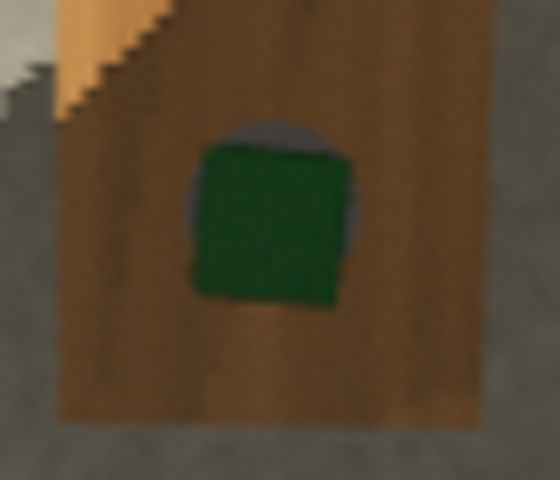

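Stylus top is at (314,133), i.e. (0.468, −0.2995), and the grip is turned about 5° clockwise. I'll approach from above.

```bash
python3 -m pendant '[[[30,0,10],5],[[59,0,30],5],[[59,0,60],5],[[59,0,90],5],[[59,0,112],5],[[59,0,128],5],[[59,0,138],5],[[59,0,142],5],[[59,0,142],5]]' 1; python3 - <<'E'
from h import *
print(toolshift([.468,-.2995,.095]))
for n in ["side","wrist"]: cv2.imwrite(f"pics/i_{n}.png",robot.read_camera(n)[:,:,::-1])
im=cv2.imread("pics/i_side.png");cv2.imwrite("pics/i2.png",cv2.resize(im[70:220,330:480],None,fx=4,fy=4))
E
```

```text
time: 12.3
tool_pos: [0.4679, -0.2974, 0.0959]
tool_rot: [-3.139, -0.012, 1.481]
contact_force: [0.5, 0.7, 0.6]
opening: 0.0924
[-2.08931891  0.28480306  0.90640072]
```

View pics/i2.png

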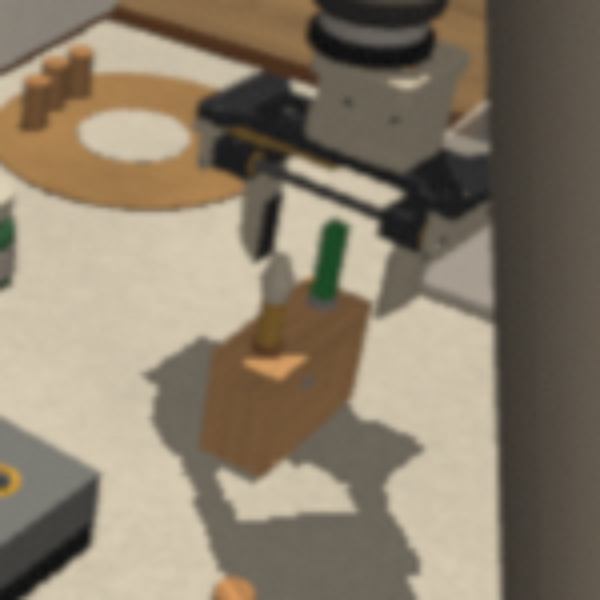

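View pics/i_wrist.png

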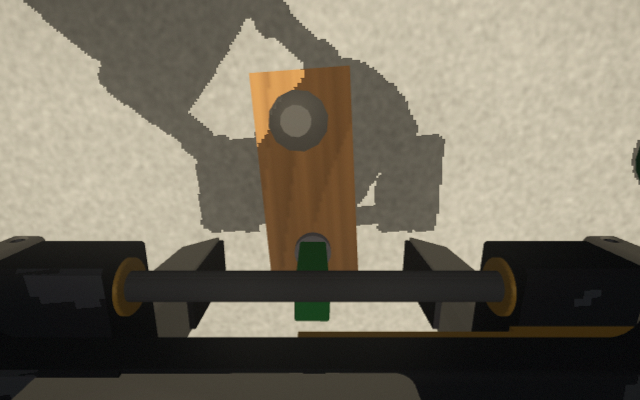

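The stylus is centred between the fingers and aligned. I'll nudge −2 mm and close.

```bash
python3 -m pendant '[[[-2,0,1],0],[[-2,0,1],0]]' 1;  python3 -m pendant '[[[0,0,0],0],[[0,0,0],0],[[0,0,0],0],[[0,0,0],0],[[0,0,0],0],[[0,0,0],0],[[0,0,0],0],[[0,0,0],0],[[0,0,0],0],[[0,0,0],0]]' 0 25; python3 -m pendant '[[[0,0,0],0],[[0,0,0],0],[[0,0,0],0],[[0,0,0],0],[[0,0,0],0]]'
```

```text
time: 12.57
tool_pos: [0.4689, -0.301, 0.0975]
tool_rot: [3.14, -0.009, 1.481]
contact_force: [0.0, -0.3, 0.1]
opening: 0.0918
time: 13.4
tool_pos: [0.4689, -0.301, 0.0974]
tool_rot: [3.14, -0.009, 1.481]
contact_force: [0.8, -0.4, -0.5]
opening: 0.0301
time: 13.82
tool_pos: [0.4688, -0.3009, 0.0974]
tool_rot: [3.141, -0.009, 1.481]
contact_force: [-0.3, -0.2, 0.0]
opening: 0.0139
```

```bash
python3 -m pendant '[[[0,0,-3],0],[[0,0,-12],0],[[0,0,-30],0],[[0,0,-55],0],[[0,0,-85],0],[[0,0,-115],0],[[0,0,-145],0],[[0,0,-160],0],[[0,0,-165],0],[[0,0,-165],0]]' 0 40; python3 - <<'E'
from h import *
for n in ["side","wrist"]: cv2.imwrite(f"pics/j_{n}.png",robot.read_camera(n)[:,:,::-1])
im=cv2.imread("pics/j_side.png");cv2.imwrite("pics/j2.png",cv2.resize(im[20:220,310:510],None,fx=3,fy=3))
print(toolshift([.5333,-.0925,.262]))
E
```

```text
time: 14.65
tool_pos: [0.4689, -0.3028, 0.2641]
tool_rot: [3.138, -0.008, 1.481]
contact_force: [-0.0, 0.2, -0.9]
opening: 0.0137
[214.6162454   46.1254928    1.57109553]
```

View pics/j2.png

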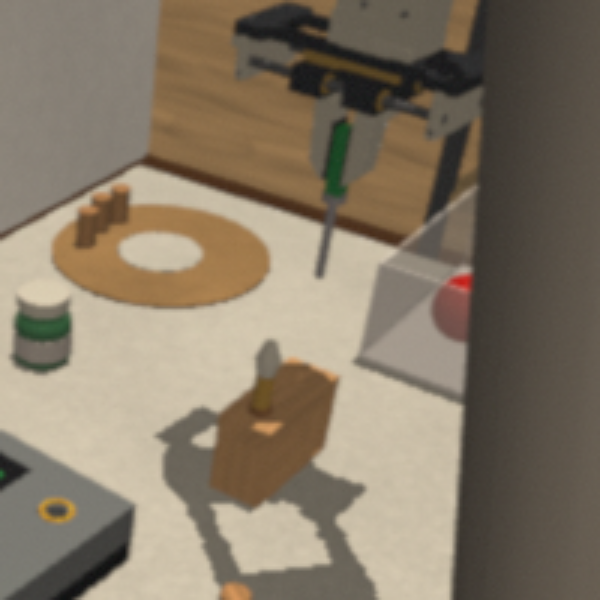

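The stylus is held upright and clear of the rack, with the brush undisturbed. I'll go to a viewing pose about 60 mm short of the hole.

```bash
python3 -m pendant '[[[30,7,0],0],[[62,14,0],0],[[95,21,0],0],[[130,28,0],0],[[160,35,0],0],[[185,40,0],0],[[203,44,0],0],[[214,46,0],0],[[214,46,0],0],[[214,46,0],0]]'; python3 - <<'E'
from h import *
s=robot.observe();print(s['tool_pos'],s['tool_rot'])
C=cal("wrist");np.savez("k_w.npz",*C)
for n in ["side","wrist","top"]: cv2.imwrite(f"pics/k_{n}.png",robot.read_camera(n)[:,:,::-1])
u=proj(C,[.5333,-.0318,.06])[0];print(u)
E
```

```text
time: 15.58
tool_pos: [0.5327, -0.0933, 0.2626]
tool_rot: [-3.139, -0.01, 1.482]
contact_force: [0.2, 0.5, -0.1]
opening: 0.014
[ 0.53273168 -0.09325311  0.2626184 ] [-3.13924535 -0.01032547  1.4817162 ]
[309.65864374 128.34030045]
```

View pics/k_wrist.png

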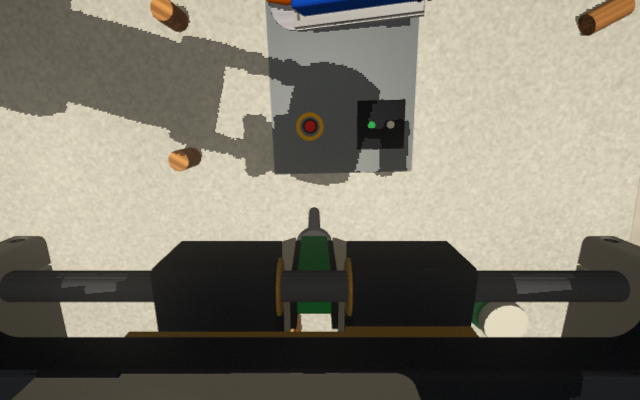

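View pics/k_top.png

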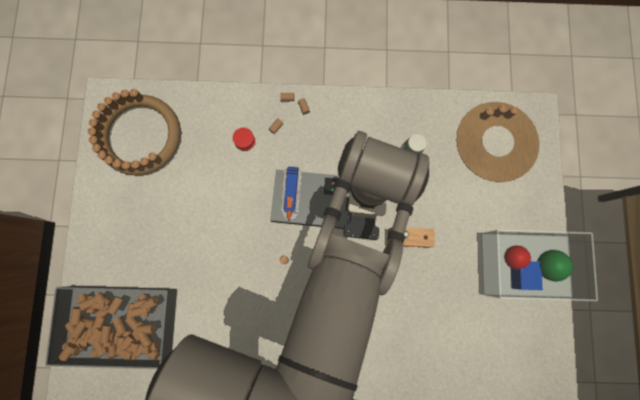

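View pics/k_side.png

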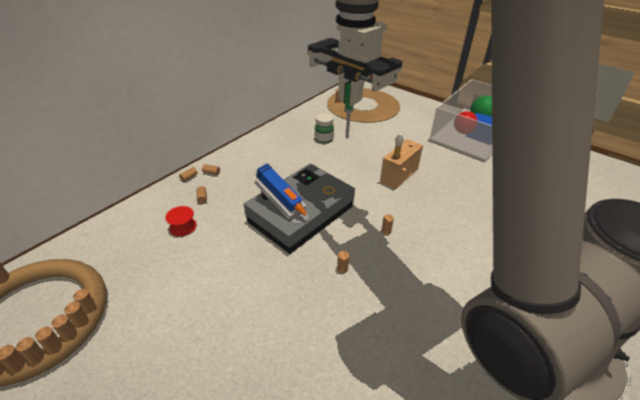

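The wrist view shows the hole ring at (310,126) and the stylus tip at (314,209), so I can calibrate both through the same camera.

```bash
python3 - <<'E'
from h import *
d=np.load("k_w.npz");C=tuple(d[k] for k in ["arr_0","arr_1","arr_2"])
im=cv2.imread("pics/k_wrist.png")
hsv=cv2.cvtColor(im,cv2.COLOR_BGR2HSV)
m=cv2.inRange(hsv,(12,110,50),(32,255,255));m[:, :285]=0;m[:,335:]=0;m[:100]=0;m[150:]=0
ys,xs=np.nonzero(m);print("ring n",len(xs));c=np.column_stack([xs,ys]).astype(np.float32)
e=cv2.fitEllipse(cv2.convexHull(c));print(e)
r=cv2.inRange(hsv,(0,120,60),(8,255,255));r[:,:295]=0;r[:,325:]=0;r[:110]=0;r[145:]=0
y2,x2=np.nonzero(r);print("button",x2.mean(),y2.mean())
s=robot.observe();R=Ro.from_euler('xyz',s['tool_rot']).as_matrix()
tip=s['tool_pos']+R@[0,0,.0874];print("tip",tip,proj(C,[tip,s['tool_pos']]))
h=onz(C,e[0],.06);b=onz(C,(x2.mean(),y2.mean()),.038);print("hole",h,"button",b)
cv2.imwrite("pics/k2.png",cv2.resize(im[95:245,270:360],None,fx=4,fy=4,interpolation=cv2.INTER_CUBIC))
E
```

```text
ring n 327
((309.2581481933594, 126.11541748046875), (27.551734924316406, 28.563581466674805), 164.62643432617188)
button 309.63106796116506 125.92233009708738
tip [ 0.53274389 -0.09340476  0.17580993] [[314.03068963 213.30897352]
 [313.81183608 260.47790855]]
hole [ 0.53308893 -0.02947351  0.06      ] button [ 0.5331388  -0.02957368  0.038     ]
```

View pics/k2.png

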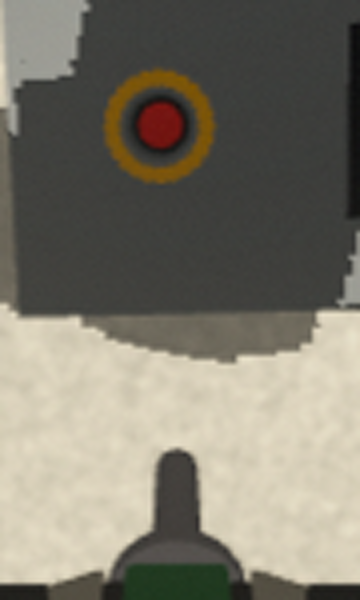

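```bash
python3 -m pendant '[[[20,-2,0],0],[[40,-4,0],0],[[55,-5,10],0],[[61.5,-5,25],0],[[61.5,-5,45],0],[[61.5,-5,65],0],[[61.5,-5,80],0],[[61.5,-5,92],0],[[61.5,-5,98],0],[[61.5,-5,98],0]]'; python3 -m pendant '[[[0,0,0],0],[[0,0,0],0],[[0,0,0],0]]'; python3 - <<'E'
from h import *
s=robot.observe();R=Ro.from_euler('xyz',s['tool_rot']).as_matrix()
tip=s['tool_pos']+R@[0,0,.0874];print("tip",tip)
C=cal("wrist");np.savez("l_w.npz",*C)
for n in ["side","wrist"]: cv2.imwrite(f"pics/l_{n}.png",robot.read_camera(n)[:,:,::-1])
im=cv2.imread("pics/l_wrist.png");print(proj(C,[tip,[.533,-.0315,.06]]))
cv2.imwrite("pics/l1.png",cv2.resize(im[100:260,230:400],None,fx=4,fy=3.75,interpolation=cv2.INTER_CUBIC)[:600])
C=cal("side");im=cv2.imread("pics/l_side.png");print(proj(C,[tip,[.533,-.0315,.06]]))
cv2.imwrite("pics/l2.png",cv2.resize(im[140:220,280:380],None,fx=7,fy=7,interpolation=cv2.INTER_CUBIC))
E
```

```text
time: 16.57
tool_pos: [0.5326, -0.0324, 0.1646]
tool_rot: [-3.138, -0.01, 1.478]
contact_force: [-0.0, -0.6, -0.0]
opening: 0.0139
time: 16.82
tool_pos: [0.5331, -0.0327, 0.1654]
tool_rot: [-3.139, -0.01, 1.478]
contact_force: [-0.9, 0.2, -0.8]
opening: 0.0138
tip [ 0.53293977 -0.0318415   0.07803015]
[[313.78606803 211.75371663]
 [313.88940113 205.5638526 ]]
[[328.60584725 183.9215469 ]
 [328.27373966 189.92686626]]
```

View pics/l1.png

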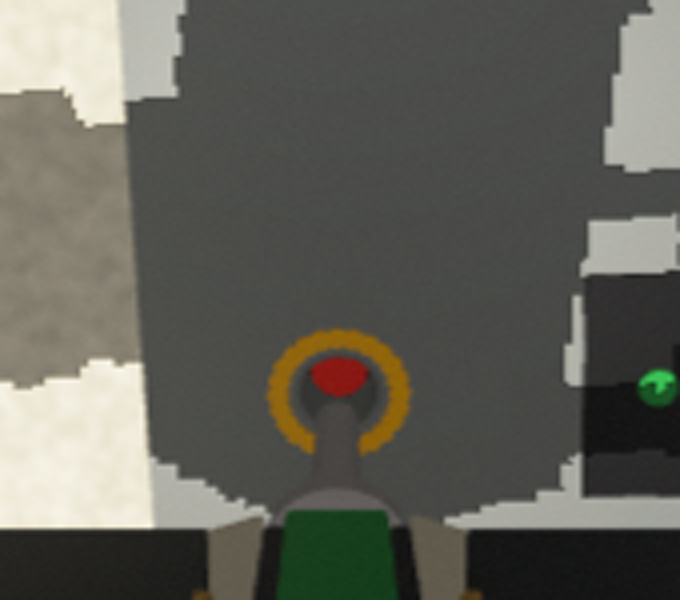

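View pics/l2.png

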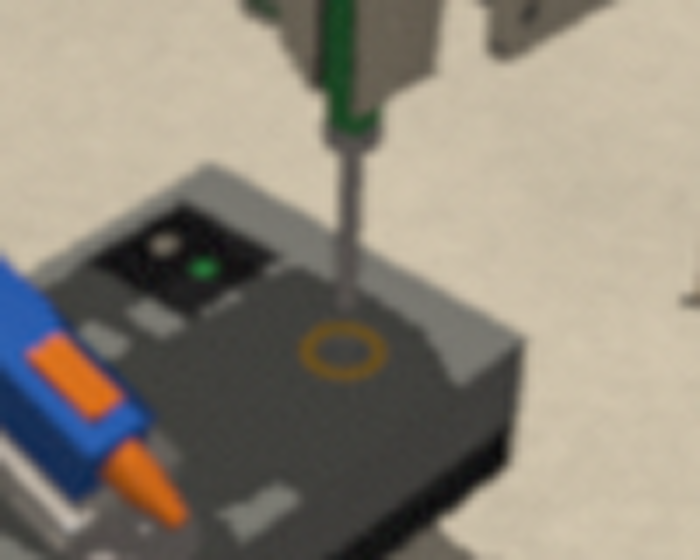

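Ring and stylus tip agree in both views to within about 1 mm. I'll descend into the hole to just above the button.

```bash
python3 -m pendant '[[[0.4,0,5],0],[[0.4,0,10],0],[[0.4,0,15],0],[[0.4,0,20],0],[[0.4,0,25],0],[[0.4,0,30],0],[[0.4,0,34],0],[[0.4,0,36],0],[[0.4,0,36],0]]'; python3 -m pendant '[[[0,0,1],0],[[0,0,2],0],[[0,0,3],0],[[0,0,4],0],[[0,0,4],0],[[0,0,4],0]]'
```

```text
time: 17.67
tool_pos: [0.5327, -0.0317, 0.1287]
tool_rot: [-3.138, -0.01, 1.478]
contact_force: [-1.0, 0.5, -0.4]
opening: 0.0135
time: 18.17
tool_pos: [0.5328, -0.0317, 0.125]
tool_rot: [-3.139, -0.01, 1.478]
contact_force: [-0.8, -0.1, 1.8]
opening: 0.0137
```

```bash
python3 -m pendant '[[[0,0,1],0],[[0,0,2],0],[[0,0,3],0],[[0,0,4],0],[[0,0,5],0],[[0,0,5],0],[[0,0,5],0]]'; python3 -m pendant '[[[0,0,1],0],[[0,0,2],0],[[0,0,2],0],[[0,0,2],0],[[0,0,2],0]]'
```

```text
time: 18.75
tool_pos: [0.5329, -0.0317, 0.1201]
tool_rot: [-3.139, -0.01, 1.478]
contact_force: [-1.1, -0.4, 4.4]
opening: 0.0139
time: 19.17
tool_pos: [0.5329, -0.0317, 0.1186]
tool_rot: [-3.139, -0.01, 1.478]
contact_force: [-2.2, 0.1, 8.2]
opening: 0.0138
```

8 N is above the spring's 6 N bottom force, so the button is at its stop. I'll add a little margin and check the scene.

```bash
python3 -m pendant '[[[0,0,1],0],[[0,0,1],0],[[0,0,1],0],[[0,0,1],0],[[0,0,1],0],[[0,0,1],0]]'; python3 - <<'E'
from h import *
for i in range(3):
    s=robot.observe();print(s['tool_pos'].round(4),s['contact_force'].round(1),s['opening'])
    if i==0:
        for n in ["side","wrist","top"]: cv2.imwrite(f"pics/m_{n}.png",robot.read_camera(n)[:,:,::-1])
im=cv2.imread("pics/m_side.png");cv2.imwrite("pics/m1.png",cv2.resize(im[100:260,200:420],None,fx=3.6,fy=3.6,interpolation=cv2.INTER_CUBIC))
E
```

```text
time: 19.67
tool_pos: [0.533, -0.0317, 0.1185]
tool_rot: [-3.14, -0.01, 1.478]
contact_force: [-3.4, 0.2, 11.5]
opening: 0.0135
[ 0.533  -0.0317  0.1185] [-3.4  0.2 11.5] 0.013518406960732823
[ 0.533  -0.0317  0.1185] [-2.7  0.9 11.4] 0.013731077756262387
[ 0.533  -0.0317  0.1185] [-2.7  0.9 11.4] 0.013731077756262387
```

View pics/m1.png

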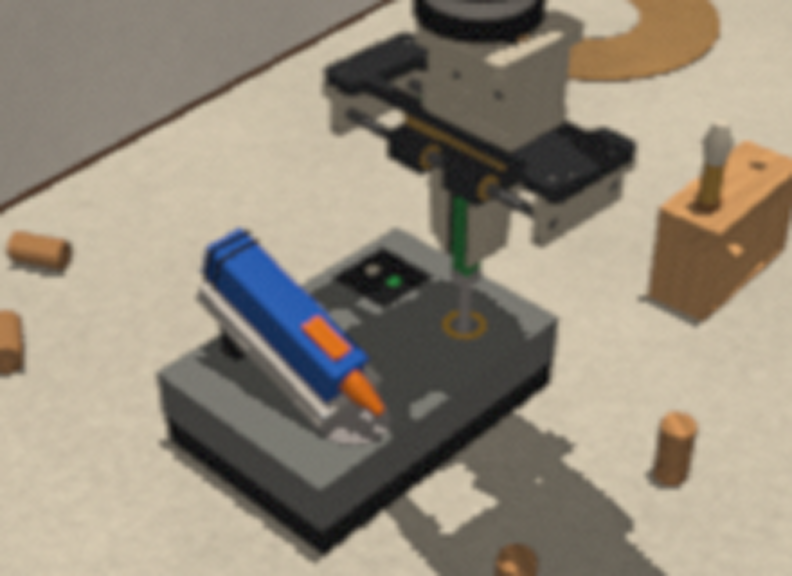

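View pics/m_wrist.png

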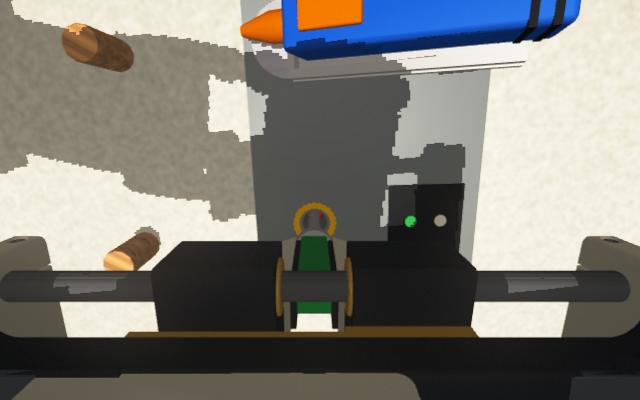

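The force rose from 8 to 11.5 N with no further travel, so the button is at its hard stop. The pen is undisturbed in the cradle. Handing in.

```bash
python3 -c "
from cell import robot
print(robot.hand_in()); print(robot.observe()['contact_force'])"
```

```text
the job is handed in; nothing more can be done
None
the job is handed in; nothing more can be done
```

I laid the pen in the cradle, took the stylus from the rack and pushed the reset button to its stop. I handed in at about 20 s of the 61 s allowed, with the stylus still gripped and pressing; hand-in gives no verdict.

- **Pen:** I gripped it near the rear, tilted it nose-down against the table and released it between the rails. A side-camera fit put it about 5 mm from the lip, 2 mm sideways and 2 mm off the floor.
- **Pen tilt:** That same fit gave a tilt error of about 0.05 rad. The overlay suggested the real tilt is smaller; either is under the 0.1 rad limit.
- **Button:** At the end the push was about 11.5 N. The force rose from 8 to 11.5 N with no further travel, which means the hard stop. By the arm's own pose, the tip was about 29 mm below the station top.
- **Grip:** Finger opening was 13.7 mm on the 14 mm stylus grip, which was set to 40 N, and the stylus stayed upright.
- **Bystanders:** The brush and both corks looked unmoved in the last pictures, and the arm never came near the spool or jar.
- **Disagreement:** The top and wrist cameras differed by 2–3 mm in y. I settled this by comparing the stylus tip and hole ring in the same picture, where they agreed to about 1 mm.

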